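# Put the mixed-up milling tools back with their jobs

## Robot

A 6-joint arm with a two-finger parallel gripper is mounted at the origin on a cart in front of the work surface, level with it; the furniture and walls round the work are solid. World frame = base frame: x ahead of the robot, y to its left, z up, the work surface at z = 0. Lengths are in mm, angles in rad, forces in N, time in s.
With the tool pointing down it reaches from about 225 to 875 mm from the base axis. Payload 3.4 kg.
Tool frame: the origin (TCP) lies at the very end of the fingers, on their centre line; the grasp point (between the pads) lies 19 mm behind it; z points along the fingers, y is the line along which they close (so a half turn about z gives the same grasp; the last joint's range is limited). The gripper opens to 85 mm and grips with 20 to 120 N. Pads are 22 mm wide; open, the fingers measure 114 mm over their backs; the gripper's body (76 mm by 85 mm) begins 54 mm behind the grasp point. The pads swing forward as they close: fully open they stand 13 mm farther back than shut.
Start: joints at [1.06, 0.276, 1.505, -0, 1.361, -0.121], TCP at [218.521, 531.894, 231.328] pointing down, gripper open.
Joint ranges: [-2.89, 2.89], [-0.75, 2.08], [0.22, 2.7], [-1.18, 4.32], [0.11, 2.71], [-2.7, 2.7]. Speed limits (rad/s): [2.57, 2.57, 3.14, 3.14, 3.14, 3.14].

## Interface

Orientations are given as a rotation vector (axis times angle).
In Python, from workcell import ctrl, cams, cut_out gives the robot as it stands. Calls block until the motion is done:
- ctrl.movep(position, orientation): joint-space move of the TCP to a pose.
- ctrl.move_linear(position, vel=150, rotation=None): straight line of the TCP; rotation=None keeps the orientation; vel is the mean speed in mm/s.
- ctrl.movej(angles): joint-space move.
- ctrl.move_gripper(opening): finger opening in mm; the grip force is fixed at half the most; returns when the fingers have stopped.
- ctrl.hold(seconds).
- ctrl.ik(position, orientation): joint angles nearest the present ones, or None.
- ctrl.sense(): the state.
- cams.camera(name): name is "side" or "top" or "wrist"; returns the picture (480x640x3 uint8, red, green, blue); there is no depth.
- cams.camera_info(name): a dict with "fov_y" (degrees; the focal length in pixels is half the picture's height over the tangent of half this angle, whatever the lens; pixels are square), "cx", "cy" (the principal point, pixels), "pose" (4x4, takes a point from camera to world coordinates); the wrist camera has in their place "mount" (4x4, takes a point from camera to tool coordinates, whose origin is the TCP and whose axes are the flange's). Camera axes: x right, y down, z forward; pixel columns grow to the right and rows downward; lengths in mm; the calibration is good to about 2 mm. A picture is of the moment at which its call begins: read the wrist's pose just before it. camera_info takes no time and is no camera call.
A pose or a line that the arm cannot do raises ctrl.PlanningError and nothing moves.
- ctrl.sign_off(): hands the job in; it is judged then, once.
Trained networks look in the newest picture that a camera, given by its name, has taken for a name from the list of things; names that differ only in an ending like _2 or _b are one class to them, and where a whole thing is asked for, a point or a joint stands for the part that bears it (a point fixed in the world has none). Each returns a list of dicts, best first, with "score" (0 to 1); they miss things now and then, are a little off and sometimes report something else, mostly with a low value. They report only what shows in the picture. A call takes as long as a camera call. They do not tell look-alikes from the thing itself.
- cut_out(thing, camera): "pixels" (480x640 bool, what is visible of it) and "uv" ([column, row] in pixels, amid what is visible of it).
The state is a dict: "time_s": time; "q": joint angles; "qd": joint speeds; "effort": joint torques, N m; "ee_pos": TCP position; "ee_rot": TCP orientation; "force": force on the tool from outside, world axes, zero at the start; "torque": the same for the moment, N m; "finger_gap": finger opening in mm; "finger_force": force on a finger pad.
Only numpy, scipy, OpenCV 4.12 (cv2) and the standard library are available. Lean on these libraries where they do the work, as an engineer would, in place of code of your own. Each camera call takes 0.05 s, during which the arm holds its last target. There are 200 camera calls.

## Task

The tool holders for the next three milling jobs stand in each other's pockets: put the face mill on the board with the round raised casting, the drill chuck on the board with the four-hole plate and the end mill on the board with the slotted block, each seated fully home in its pocket with its flange on the rim. The spare pocket is there to make room; keep the holders upright throughout, never lay one down, and leave the marker pen and the gauge block where they lie.

Things in the scene. Friction and masses are not known exactly. Their poses are not given: they have to be found in the camera images.
- face_mill: Loose tool holder with a face mill, 0.5 to 0.8 kg: a broad dark disc cutter, 50 mm diameter, 28 to 58 mm above the origin (grip it there; 58 is its top), with five small brass-coloured inserts. Origin: centre of its flange's underside, z up along its axis. Above: flange 46 mm diameter, 20 mm thick; below: taper 48 mm long, from 31 to 15 mm diameter.
- drill_chuck: Loose tool holder with a drill chuck, 0.4 to 0.7 kg: round body 36 mm diameter, 26 to 60 mm above the origin, its upper part dark and knurled (grip it there), then a cone and short 8 mm drill up to 84 mm. Origin: centre of its flange's underside, z up along its axis. Above: flange 46 mm diameter, 20 mm thick; below: taper 48 mm long, from 31 to 15 mm diameter.
- end_mill: Loose tool holder with an end mill, 0.4 to 0.6 kg: bright slotted collet nut 34 mm diameter, 30 to 53 mm above the origin (grip it there), then a straight 12 mm cutter up to 74 mm. Origin: centre of its flange's underside, z up along its axis. Above: flange 46 mm diameter, 20 mm thick; below: taper 48 mm long, from 31 to 15 mm diameter.
- board_casting: Fixed plywood board 80 x 140 x 8 mm with a black upright pocket tube (54 mm outside, bore 37 mm, rim 58 mm above the bench, 3 mm side play) near one end and, 67 mm from it along +y (the long side), a dark round casting with a raised face, 54 mm across, top 34 mm above the bench. Origin: on the bench under the pocket's axis, z up; a seated holder's origin is at z = 58 mm.
- board_holes: Fixed plywood board 80 x 140 x 8 mm with a black upright pocket tube (54 mm outside, bore 37 mm, rim 58 mm above the bench, 3 mm side play) near one end and, 67 mm from it along +y (the long side), a bright plate with four holes, 54 mm square, top 22 mm above the bench. Origin: on the bench under the pocket's axis, z up; a seated holder's origin is at z = 58 mm.
- board_slot: Fixed plywood board 80 x 140 x 8 mm with a black upright pocket tube (54 mm outside, bore 37 mm, rim 58 mm above the bench, 3 mm side play) near one end and, 67 mm from it along +y (the long side), a bright block with one open slot across it, 54 mm square, top 36 mm above the bench. Origin: on the bench under the pocket's axis, z up; a seated holder's origin is at z = 58 mm.
- spare_pocket: Fixed plywood board 80 x 80 x 8 mm with the same black upright pocket tube (54 mm outside, bore 37 mm, rim 58 mm above the bench, 3 mm side play) and no part on it: an empty pocket that any holder fits. Origin: on the bench under the pocket's axis, z up; a seated holder's origin is at z = 58 mm.
- marker: Bystander: black marker pen lying on the bench, 16 x 125 x 18 mm, loose. Origin: centre of its underside, long side along its y.
- gauge_block_20: Bystander: small steel gauge block standing on its narrow side between the boards, 9 x 30 x 20 mm, loose. Origin: centre of its underside.
Things that resemble listed ones, but are neither listed nor needed, are in the scene too. Leave any pink look-alike of the end_mill alone.

How it is judged (in metres and radians):
At the end, for the whole second after the job is handed in: Face mill in the pocket of the casting board, drill chuck in that of the hole-plate board, end mill in that of the slotted-block board: each within 8 mm of the pocket axis, flange within 5 mm of the rim height, within 0.12 rad of upright, at rest (under 0.02 m/s) (horizontal distance between face_mill and board_casting below 0.008 m and z of face_mill in the frame of board_casting between 0.053 and 0.063 m and angle between each of face_mill, drill_chuck, end_mill's own z axis and vertical below 0.12 rad and linear speed of each of face_mill, drill_chuck, end_mill below 0.02 m/s and horizontal distance between drill_chuck and board_holes below 0.008 m and z of drill_chuck in the frame of board_holes between 0.053 and 0.063 m and horizontal distance between end_mill and board_slot below 0.008 m and z of end_mill in the frame of board_slot between 0.053 and 0.063 m); the robot touches nothing.
It fails at once if a tool holder is tipped over or laid down (more than 0.8 rad from upright) (angle between any of face_mill, drill_chuck, end_mill's own z axis and vertical above 0.8 rad).
It fails at once if the marker pen or the gauge block is shifted by more than 30 mm (distance of any of marker, gauge_block_20 from where it was at the start of the episode above 0.03 m).
It also fails if it takes over 112 s, if anything falls off the work surface, if the arm or the gripper's body presses on something with over 40 N, if the wrist force passes 120 N, or if a joint passes its speed limit or range.

## Working session

There is one attempt and no reset: what is moved stays moved. The work goes in short steps, each a Python script; the robot and the scene stay as the last script left them, time stands still between calls to the robot, and variables do not carry over. Pictures are saved under pics/ and viewed, at most 14 in all, crops included, and the job is handed in when it is done.

```bash
mkdir -p pics; ls; python3 - <<'E'
from workcell import ctrl,cams,cut_out
import cv2,numpy as np
for n in("top","side","wrist"):
    i=cams.camera(n); cv2.imwrite(f"pics/{n}0.png",i[:,:,::-1]); c=cams.camera_info(n); print(n,c)
    for t in("face_mill","drill_chuck","end_mill","board_casting","board_holes","board_slot","spare_pocket","marker","gauge_block_20"):
        print(t,[(round(r["score"],2),np.round(r["uv"]).tolist(),int(r["pixels"].sum())) for r in cut_out(t,n)][:4])
print(ctrl.sense())
E
```

```text
pics
top {'fov_y': 43.5445927456368, 'cx': 327.4054923741916, 'cy': 236.0374033092859, 'pose': array([[ 2.74829085e-02, -9.87069879e-01,  1.57916891e-01,
         3.45255066e+02],
       [-9.99459013e-01, -2.42783237e-02,  2.21865980e-02,
         8.80079914e+00],
       [-1.80657652e-02, -1.58441212e-01, -9.87203125e-01,
         9.88009069e+02],
       [ 0.00000000e+00,  0.00000000e+00,  0.00000000e+00,
         1.00000000e+00]])}
face_mill [(0.75, [194.0, 170.0], 1107)]
drill_chuck [(0.88, [413.0, 182.0], 858)]
end_mill [(0.63, [213.0, 271.0], 787), (0.56, [310.0, 255.0], 650)]
board_casting [(0.78, [194.0, 271.0], 3193), (0.16, [208.0, 271.0], 763)]
board_holes [(0.83, [183.0, 186.0], 2950)]
board_slot [(0.69, [386.0, 196.0], 3112)]
spare_pocket [(0.96, [377.0, 273.0], 2409), (0.35, [382.0, 194.0], 3167)]
marker [(0.86, [461.0, 283.0], 588), (0.61, [412.0, 182.0], 863)]
gauge_block_20 [(0.51, [269.0, 290.0], 143)]
side {'fov_y': 56.97136696584723, 'cx': 326.1802064951002, 'cy': 241.05890731685798, 'pose': array([[ 8.21781549e-01, -2.02826612e-01,  5.32481409e-01,
         5.12762
[... 1340 characters left out ...]
_block_20 []
{'time_s': 1.5, 'q': array([ 1.06000302e+00,  2.75910888e-01,  1.50487810e+00,  3.21121287e-05,
        1.36069446e+00, -1.20985423e-01]), 'qd': array([-2.17252686e-04,  1.13911550e-05,  8.77445174e-04, -6.09818172e-04,
       -2.06215232e-03,  8.01632659e-05]), 'effort': array([ 7.13202389e-04, -4.16659498e+01, -2.46097845e+01, -3.41836562e-05,
        2.91100578e-04,  1.33405325e-05]), 'ee_pos': array([218.5165305 , 531.91269051, 231.33054056]), 'ee_rot': array([6.08448994e-01, 3.08210457e+00, 1.78378971e-04]), 'force': array([ 0.02296735, -0.64164023, -0.1093347 ]), 'torque': array([ 0.05685282, -0.00884448,  0.00613886]), 'finger_force': 0.0, 'finger_gap': 85.11939056050677}
```

```bash
python3 - <<'E'
import cv2
i=cv2.imread("pics/top0.png"); cv2.imwrite("pics/top0c.png",cv2.resize(i[110:340,130:500],None,fx=2.16,fy=2.16,interpolation=cv2.INTER_CUBIC))
E
```

```text
(no output)
```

View pics/top0c.png

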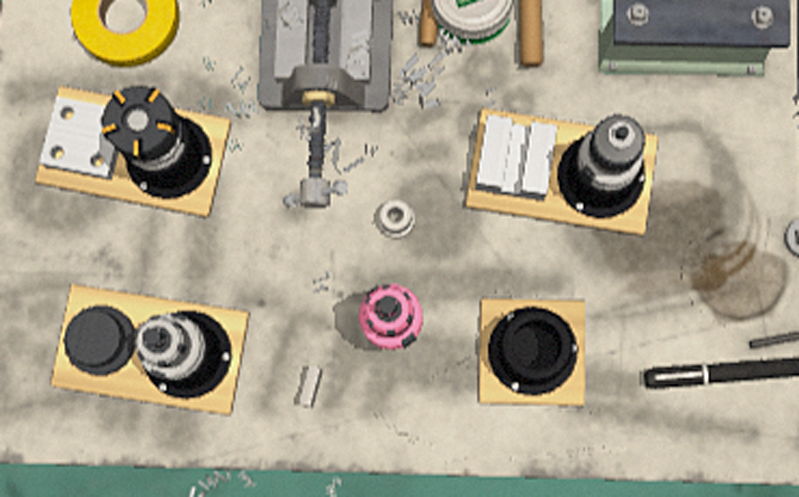

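View pics/side0.png

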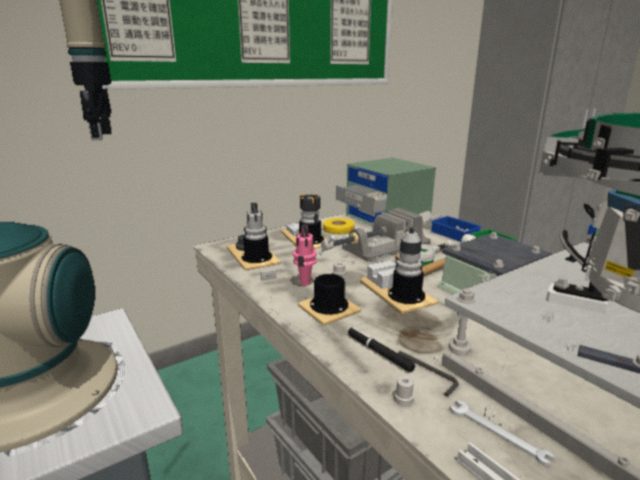

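The top view shows the face mill on the holes board (~(193,166)), the end mill on the casting board (~(203,264)), the drill chuck on the slot board (~(418,172)), the spare pocket empty (~(376,272)), and the pink look-alike at ~(311,256). So the order is end mill→spare, face mill→casting, chuck→holes, end mill→slot. I'll localise by fitting model silhouettes.

```bash
cat > h.py <<'E'
from workcell import ctrl,cams,cut_out
import cv2,numpy as np
from scipy.spatial.transform import Rotation as R
from scipy.optimize import minimize
FL=[(0,23),(20,23)]
M={"face_mill":[FL,[(20,18),(28,18)],[(28,25),(58,25)]],
   "drill_chuck":[FL,[(20,18),(60,18)],[(60,17),(72,5)],[(60,4),(84,4)]],
   "end_mill":[FL,[(20,15),(30,15)],[(30,17),(53,17)],[(53,6),(74,6)]]}
def campose(n):
    c=cams.camera_info(n)
    if n!="wrist": return c,c["pose"]
    s=ctrl.sense(); T=np.eye(4); T[:3,:3]=R.from_rotvec(s["ee_rot"]).as_matrix(); T[:3,3]=s["ee_pos"]
    return c,T@c["mount"]
def proj(c,P,X):
    p=(np.asarray(X,float)-P[:3,3])@P[:3,:3]; f=240/np.tan(np.radians(c["fov_y"]/2))
    return f*p[:,:2]/p[:,2:]+[c["cx"],c["cy"]]
def ray(c,P,uv,z):
    f=240/np.tan(np.radians(c["fov_y"]/2)); d=P[:3,:3]@[(uv[0]-c["cx"])/f,(uv[1]-c["cy"])/f,1]
    return (P[:3,3]+d*(z-P[2,3])/d[2])[:2]
A=np.linspace(0,2*np.pi,48,endpoint=False)
def circ(x,y,z,r): return np.c_[x+r*np.cos(A),y+r*np.sin(A),np.full(48,z)]
def render(c,P,t,x,y,z0=58):
    m=np.zeros((480,640),np.uint8)
    for seg in M[t]:
        pts=np.vstack([proj(c,P,circ(x,y,z0+z,r)) for z,r in seg]).astype(np.float32)
        cv2.fillConvexPoly(m,np.round(cv2.convexHull(pts)*16).astype(np.int32),255,cv2.LINE_AA,4)
    return m/255.
def snap(n):
    c,P=campose(n); return c,P,cams.camera(n)
def fit(t,n,c,P,x0=None,z0=58):
    """fit xy of a holder to its cut-out; returns list of (x,y,iou,score)"""
    out=[]
    for r in cut_out(t,n):
        if r["score"]<.4: continue
        s=ray(c,P,r["uv"],z0+35) if x0 is None else x0
        k=r["pixels"]
        def cost(v):
            m=render(c,P,t,v[0],v[1],z0); return 1-np.minimum(m,k).sum()/max(np.maximum(m,k).sum(),1)
        o=minimize(cost,s,method="Nelder-Mead",options=dict(initial_simplex=[s,s+[12,0],s+[0,12]],xatol=.2,fatol=1e-4))
        out.append((*np.round(o.x,1),round(1-o.fun,3),round(r["score"],2)))
    return out
def rot(yaw): # tool down, closing line (tool y) at angle yaw+90 from x
    return (R.from_euler("z",yaw)*R.from_euler("x",np.pi)).as_rotvec()
E
python3 - <<'E'
from h import *
for n in("top","side"):
    c,P,i=snap(n)
    for t in M: print(n,t,fit(t,n,c,P))
c,P,i=snap("top")
f=lambda u,v:(130+u/2.16,110+v/2.16)
print("spare",ray(c,P,f(532,348),55),"pink base",ray(c,P,f(388,325),20))
for n,a in dict(holes=[(57,87),(231,119),(212,215),(36,184)],slot=[(483,110),(657,133),(642,234),(467,207)],cast=[(70,284),(249,313),(235,414),(53,385)],spare=[(481,298),(584,300),(585,404),(479,404)]).items():
    Q=np.array([ray(c,P,f(*q),8) for q in a]);print(n,Q.mean(0).round(),"long dir deg",np.degrees(np.arctan2(*(Q[0]+Q[3]-Q[1]-Q[2])[::-1])).round(1),np.linalg.norm(Q-np.roll(Q,1,0),axis=1).round())
E
```

```text
top face_mill []
top drill_chuck [(np.float64(578.6), np.float64(-100.1), np.float64(0.898), 0.62)]
top end_mill [(np.float64(433.6), np.float64(209.2), np.float64(0.877), 0.62), (np.float64(459.7), np.float64(54.2), np.float64(0.933), 0.58)]
side face_mill [(np.float64(590.4), np.float64(235.5), np.float64(0.846), 0.93)]
side drill_chuck [(np.float64(584.6), np.float64(-99.9), np.float64(0.927), 0.58), (np.float64(363.7), np.float64(78.3), np.float64(0.519), 0.55)]
side end_mill [(np.float64(435.9), np.float64(214.4), np.float64(0.809), 0.92)]
spare [441.12295407 -47.81164417] pink base [459.27865194  58.28419981]
holes [592. 262.] long dir deg 80.9 [ 79. 141.  78. 140.]
slot [584. -72.] long dir deg 82.9 [ 78. 136.  81. 136.]
cast [438. 238.] long dir deg 82.4 [ 78. 140.  77. 141.]
spare [444. -51.] long dir deg 90.9 [81. 78. 79. 80.]
```

```bash
python3 - <<'E'
from h import *
Y=rot(np.pi/2)
def look(p,t,nm):
    ctrl.movep([*p,230],Y); c,P,i=snap("wrist"); cv2.imwrite(f"pics/{nm}.png",i[:,:,::-1])
    print(nm,fit(t,"wrist",c,P) if t else "", ctrl.sense()["time_s"],ctrl.sense()["q"].round(2)); return c,P,i
for p,t,nm in(((443,-50),None,"w_spare"),((583,-100),"drill_chuck","w_dc"),((590,235),"face_mill","w_fm"),((435,211),"end_mill","w_em")):
    c,P,i=look(p,t,nm)
    np.savez(f"pics/{nm}.npz",P=P)
    if not t:
        q=proj(c,P,circ(*p,58,27)); v=i.copy()
        cv2.polylines(v,[np.round(q).astype(np.int32)],True,(255,0,0)); cv2.imwrite("pics/w_spare_o.png",v[:,:,::-1])
E
```

```text
w_spare  4.225 [-0.27  0.08  1.76  0.    1.3  -0.27]
w_dc [(np.float64(581.9), np.float64(-101.6), np.float64(0.957), 0.61)] 4.9667 [-0.29  0.3   1.47  0.    1.37 -0.29]
w_fm [(np.float64(589.3), np.float64(233.5), np.float64(0.948), 0.95), (np.float64(482.0), np.float64(282.3), np.float64(0.532), 0.66)] 6.3333 [ 0.27  0.37  1.37 -0.    1.4   0.27]
w_em [(np.float64(435.3), np.float64(210.4), np.float64(0.945), 0.9), (np.float64(460.2), np.float64(70.0), np.float64(0.753), 0.74)] 7.1083 [ 0.31  0.14  1.69 -0.    1.31  0.31]
```

View pics/w_spare_o.png

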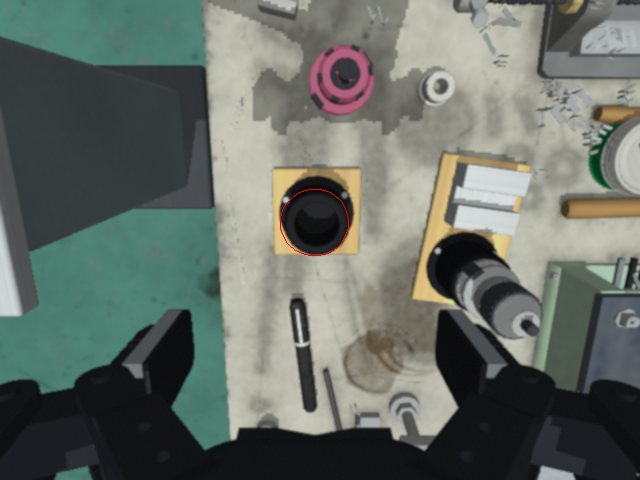

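View pics/w_em.png

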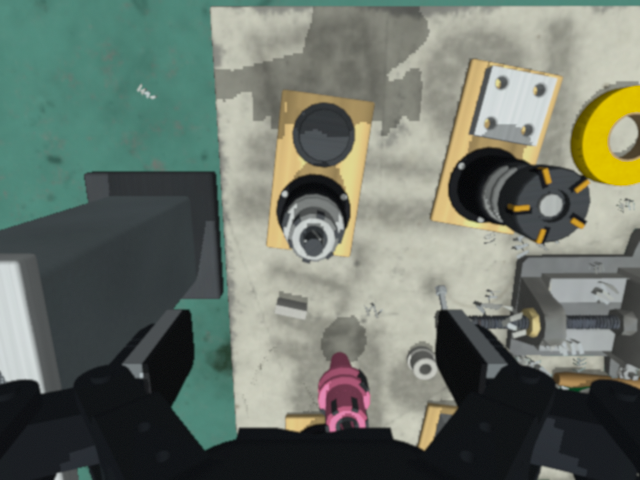

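Wrist view over the spare: pocket rim near (316,221) (my overlay is close), pink at (343,80), clear space otherwise. The second shows the end mill at (313,235) on the round-casting board, and the fits agree across cameras. Next I'll refine the spare rim.

```bash
cat >> h.py <<'E'
def rimshow(img,c,P,x,y,nm):
    v=cv2.resize(img,None,fx=4,fy=4,interpolation=cv2.INTER_CUBIC); v=np.clip(v.astype(float)*2,0,255).astype(np.uint8)
    for r,col in((27,(255,0,0)),(18.5,(0,255,0))):
        cv2.polylines(v,[np.round(proj(c,P,circ(x,y,58,r))*4+1.5).astype(np.int32)],True,col)
    u,w=(proj(c,P,[[x,y,58]])[0]*4).astype(int); v=v[max(w-250,0):w+250,max(u-250,0):u+250]
    cv2.imwrite(nm,v[:,:,::-1])
E
python3 - <<'E'
from h import *
c,P=campose("wrist"); P=np.load("pics/w_spare.npz")["P"]
i=cv2.imread("pics/w_spare.png")[:,:,::-1]
rimshow(i,c,P,443,-50,"pics/rim1.png")
E
```

```text
(no output)
```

View pics/rim1.png

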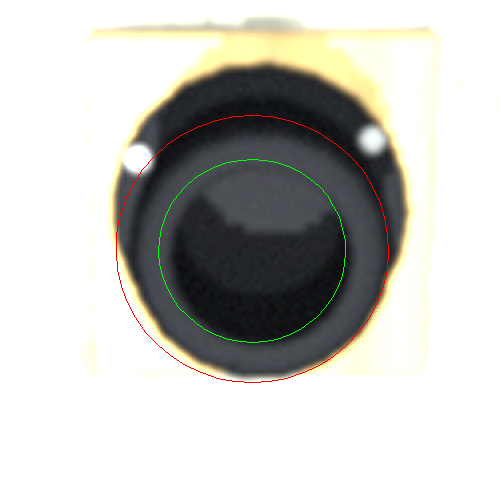

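```bash
cat >> h.py <<'E'
Y=rot(np.pi/2); UP=250
def st(m):
    s=ctrl.sense(); print(m,"t%.1f"%s["time_s"],s["ee_pos"].round(1),"F",s["force"].round(1),"gap %.1f ff %.0f"%(s["finger_gap"],s["finger_force"]))
    return s
def pick(x,y,g):
    ctrl.move_gripper(85); ctrl.movep([x,y,UP],Y); ctrl.move_linear([x,y,58+g-19],vel=200)
    st("at"); ctrl.move_gripper(10); st("gripped")
    ctrl.move_linear([x,y,58+g-19+58],vel=80); st("out"); ctrl.move_linear([x,y,UP],vel=200)
def place(x,y,g):
    ctrl.move_linear([x,y,UP],vel=250); st("over"); z=58+g-19
    for d,v in((54,200),(25,80),(8,50),(1.5,30)):
        ctrl.move_linear([x,y,z+d],vel=v); s=st(f"+{d}")
        if abs(s["force"][:2]).max()>25 or s["force"][2]>20: print("FORCE stop"); return False
    return True
def release(x,y):
    ctrl.move_gripper(85); st("open"); ctrl.move_linear([x,y,UP],vel=200)
E
python3 - <<'E'
from h import *
pick(435.3,210.4,44)
place(444.5,-50.5,44)
E
```

```text
at t8.6 [435.9 210.6  83.5] F [-0.4 -0.2 -0.7] gap 84.8 ff 0
gripped t9.1 [435.5 210.5  83.7] F [-0.5 -0.4  6. ] gap 32.0 ff 59
out t10.0 [434.7 210.2 140.4] F [ 0.3  0.4 -4.2] gap 31.7 ff 60
over t11.8 [444.1 -49.6 249.6] F [-0.   0.  -3.3] gap 31.7 ff 60
+54 t12.6 [445.4 -50.1 137.7] F [ 0.4 -0.6 -2.8] gap 31.5 ff 60
+25 t13.1 [445.  -50.6 108.5] F [-0.1  0.1 -3.6] gap 31.7 ff 60
+8 t13.6 [444.3 -50.5  90.7] F [ 0.1 -1.  -3.8] gap 31.7 ff 60
+1.5 t13.9 [444.4 -50.5  84.4] F [ 0.5  0.6 -3.6] gap 31.8 ff 60
```

```bash
python3 - <<'E'
from h import *
release(444.5,-50.5)
c,P,i=snap("wrist"); print(fit("end_mill","wrist",c,P))
ctrl.movep([435,211,230],Y); c,P,i=snap("wrist"); st("look")
rimshow(i,c,P,434.5,210,"pics/rim2.png"); cv2.imwrite("pics/w2.png",i[:,:,::-1])
E
```

```text
open t14.5 [444.6 -50.5  84.6] F [ 0.4 -0.5 -0.9] gap 84.9 ff 0
[(np.float64(461.6), np.float64(52.4), np.float64(0.889), 0.86), (np.float64(444.5), np.float64(-49.5), np.float64(0.902), 0.63)]
look t16.6 [435.4 209.9 229.9] F [-0.3  0.5  0.1] gap 85.2 ff 0
```

View pics/rim2.png

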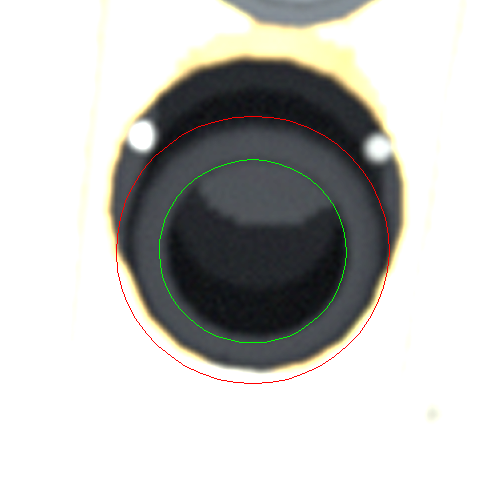

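Rim centre ≈ (257,247) in the crop: the casting pocket is at about (435.5, 210.7), consistent with the holder that stood there. Moving the face mill now.

```bash
python3 - <<'E'
from h import *
pick(589.3,233.7,45)
if place(435.5,210.7,45):
    release(435.5,210.7); c,P,i=snap("wrist"); print(fit("face_mill","wrist",c,P))
    ctrl.movep([589,234,230],Y); c,P,i=snap("wrist"); st("look"); rimshow(i,c,P,589,234,"pics/rim3.png")
E
```

```text
at t18.5 [589.9 234.   85.4] F [-0.3 -0.4 -0.1] gap 85.0 ff 0
gripped t18.9 [590.  233.9  85.4] F [-0.5 -0.6  6.1] gap 48.8 ff 61
out t19.8 [588.7 233.5 141.3] F [-0.8  0.2 -7.6] gap 48.4 ff 63
over t21.3 [435.5 210.7 249.4] F [ 1.2  0.  -6.9] gap 48.0 ff 63
+54 t22.0 [437.  211.  138.4] F [ 0.6  0.8 -6.4] gap 48.5 ff 63
+25 t22.5 [436.1 210.9 109.6] F [ 0.4  0.4 -6.8] gap 48.4 ff 63
+8 t23.0 [435.2 210.6  91.6] F [ 0.3 -0.8 -8.1] gap 48.7 ff 63
+1.5 t23.4 [436.1 210.9  85.7] F [ 1.  -0.4 -6.4] gap 48.7 ff 64
open t23.8 [435.7 210.8  85.8] F [ 1.5 -0.5  0.2] gap 85.3 ff 0
[(np.float64(435.6), np.float64(210.4), np.float64(0.931), 0.97)]
look t25.6 [587.5 233.9 229.6] F [ 0.3 -0.8 -0.1] gap 85.0 ff 0
```

View pics/rim3.png

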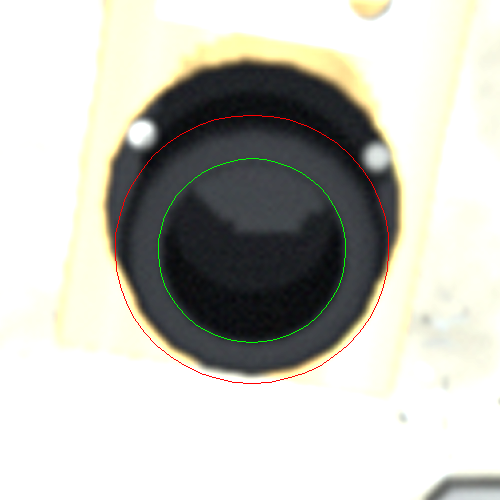

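The holes pocket is empty at about (589.5, 234), on the overlay centre. Drill chuck next.

```bash
python3 - <<'E'
from h import *
pick(582.3,-101,48)
if place(589.5,234,48):
    release(589.5,234); c,P,i=snap("wrist"); print(fit("drill_chuck","wrist",c,P))
    ctrl.movep([582,-101,230],Y); c,P,i=snap("wrist"); st("look"); rimshow(i,c,P,582,-101,"pics/rim4.png")
E
```

```text
at t28.1 [ 583.3 -100.8   87.9] F [ 0.5 -0.1  0.9] gap 85.3 ff 0
gripped t28.6 [ 582.7 -101.1   87.9] F [-0.9 -0.4  6.3] gap 34.8 ff 60
out t29.5 [ 581.7 -100.8  144.3] F [-0.3  0.4 -6.6] gap 34.4 ff 60
over t31.6 [589.5 232.6 249.9] F [-0.1 -0.6 -6.5] gap 34.8 ff 60
+54 t32.3 [590.6 233.7 142.1] F [ 0.3  0.1 -6.5] gap 34.6 ff 60
+25 t32.8 [589.7 234.1 112.2] F [ 0.9  0.1 -5.4] gap 34.6 ff 60
+8 t33.3 [589.2 233.9  94.5] F [ 0.7  0.6 -5.7] gap 34.4 ff 60
+1.5 t33.7 [589.5 234.   88.4] F [-0.9  0.1 -6.3] gap 33.9 ff 61
open t34.2 [589.6 234.1  88.8] F [-0.8 -1.  -0.1] gap 85.0 ff 0
[(np.float64(589.1), np.float64(233.4), np.float64(0.942), 0.66)]
look t36.6 [582.4 -99.7 230.1] F [-0.6  0.2 -0.4] gap 85.2 ff 0
```

View pics/rim4.png

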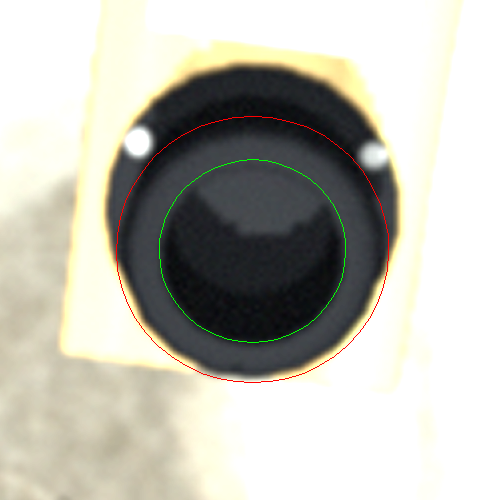

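The slot pocket is empty at about (582.4, -101.2). The end mill is the last transfer.

```bash
python3 - <<'E'
from h import *
pick(444.6,-50.2,44)
if place(582.4,-101.2,44):
    release(582.4,-101.2); c,P,i=snap("wrist"); print(fit("end_mill","wrist",c,P))
    ctrl.movep([218.5,532,231],Y) if ctrl.ik([218.5,532,231],Y) is not None else None
    for n in("top","side"):
        c,P,i=snap(n); cv2.imwrite(f"pics/{n}9.png",i[:,:,::-1])
        for t in M: print(n,t,fit(t,n,c,P))
    a,b=cv2.imread("pics/top9.png")[110:340,130:500],cv2.imread("pics/side9.png")[150:380,200:500]
    cv2.imwrite("pics/end.png",cv2.resize(np.hstack([a,b]),(800,275))); st("end")
E
```

```text
at t38.5 [445.8 -50.6  83.4] F [0.5 1.  0.3] gap 84.8 ff 0
gripped t39.0 [444.8 -50.3  83.7] F [-1.8 -0.3  5.8] gap 31.9 ff 59
out t39.9 [444.  -50.  140.4] F [-0.4  0.4 -4.7] gap 31.8 ff 60
over t41.3 [ 580.9 -100.7  248.2] F [-0.7  0.2 -4. ] gap 31.7 ff 60
+54 t42.0 [ 582.7 -101.2  138.3] F [ 0.5 -0.8 -4.2] gap 31.9 ff 60
+25 t42.5 [ 582.7 -101.3  108.3] F [ 0.1 -1.1 -3.9] gap 31.5 ff 60
+8 t43.0 [ 582.2 -101.1   90.6] F [-0.6 -0.9 -4.4] gap 31.7 ff 60
+1.5 t43.4 [ 582.3 -101.2   84.4] F [ 0.4 -0.  -3.8] gap 31.8 ff 60
open t44.0 [ 582.5 -101.2   84.7] F [0.3 0.1 0.4] gap 84.8 ff 0
[(np.float64(465.3), np.float64(53.5), np.float64(0.948), 0.78), (np.float64(582.0), np.float64(-101.0), np.float64(0.909), 0.77)]
top face_mill [(np.float64(435.0), np.float64(210.6), np.float64(0.936), 0.63)]
top drill_chuck [(np.float64(587.1), np.float64(232.3), np.float64(0.888), 0.64)]
top end_mill [(np.float64(459.0), np.float64(54.0), np.float64(0.895), 0.89), (np.float64(580.4), np.float64(-99.9), np.float64(0.906), 0.6)]
side face_mill [(np.float64(436.8), np.float64(211.5), np.float64(0.888), 0.59)]
side drill_chuck [(np.float64(588.9), np.float64(234.3), np.float64(0.874), 0.73), (np.float64(369.4), np.float64(24.8), np.float64(0.155), 0.69)]
side end_mill [(np.float64(441.3), np.float64(21.0), np.float64(0.726), 0.97), (np.float64(584.4), np.float64(-98.9), np.float64(0.873), 0.79)]
end t48.0 [218.7 531.9 231. ] F [-0.4  0.6 -0.2] gap 84.9 ff 0
```

View pics/end.png

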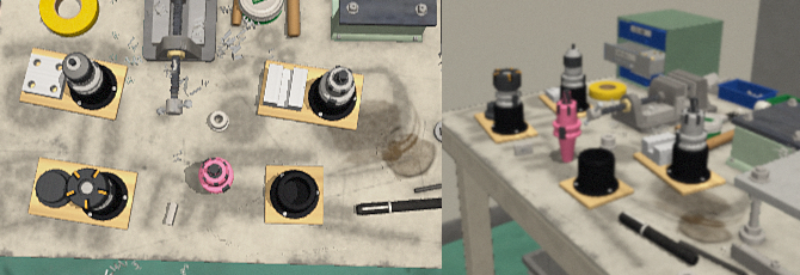

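All three holders stand upright and seated on their boards: chuck at (82,75), end mill at (335,88) and face mill at (88,187). The spare is empty, and the marker and gauge block are unmoved.

```bash
python3 -c "
from workcell import ctrl
print(ctrl.sign_off())"
```

```text
the job is handed in; nothing more can be done
None
```

The face mill is in the casting board's pocket, the drill chuck in the hole-plate board's and the end mill in the slotted-block board's; all three look upright and seated in the final pictures, and I handed the job in at about 48 s (no verdict was returned).

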